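Take the pile apart and set out the weighing place

TASK

Set out the lab bench for the next class by taking the pile apart from the top: stand the crucible upright in the middle of the white heat-proof tile, put the cork ring down over the wooden post until it rests on the post's foot, set the closed metal tin centrally on the balance pan, and lay the wooden slide case lengthwise and flat between the two end stops of its cradle. Put everything down gently without dropping it, never tip the crucible over, and leave the small beaker and the matchbox where they are.

Things in the scene. Friction and masses are not known exactly. Their poses are not given: they have to be found in the camera images.
- crucible_mid (a point): Top of the pile: small white porcelain crucible, an open round cup with a 3 mm wall, 36 mm wide and 36 mm tall (narrowing to 30 mm at the foot), straight-sided above 10 mm, about 60 g. The point is on its axis, half-way up (18 mm above its underside). z is up. Starts standing on the cork ring, up to 5 mm off its centre.
- ring_mid (a point): Second in the pile: brown cork ring (flask support), 50 mm outside, round hole of 24 mm right through, 24 mm tall, about 25 g. The point is on its axis, half-way up (12 mm above its underside). z is its axis. Starts lying on the tin, up to 5 mm off its centre.
- tin_mid (a point): Third in the pile: closed round aluminium tin, 64 mm wide, 26 mm tall, about 120 g. The point is on its axis, half-way up (13 mm above its underside). z is up. Starts on the slide case, up to 5 mm off its centre.
- case_mid (a point): Bottom of the pile: flat wooden microscope-slide case 110 mm long (its x), 64 mm wide (its y, the way to grasp it), 30 mm tall, about 250 g, standing on the table. The point is its centre, 15 mm above its underside. Either way round is right.
- tile_top (a point): Place of the crucible: fixed square white ceramic tile, 90 mm wide and 10 mm thick, lying on the table. The point is the centre of its upper face; x and y run along its edges.
- post_base (a point): Place of the cork ring: fixed upright wooden post 9 mm in diameter on a round wooden foot 48 mm wide and 10 mm thick. The point is on the post's axis at the top face of the foot, where the ring is to rest; the post rises 45 mm above this point.
- pan (a point): Place of the tin: round steel pan, 100 mm wide, of a fixed grey electronic balance (body 160 x 120 x 36 mm). The point is the centre of the pan's upper face, 48 mm above the table; the pan is rigid. The centre of the body lies 22 mm from the pan's axis, along the point's -x.
- cradle_top (a point): Place of the slide case: fixed plywood cradle, a board 142 mm long (x), 62 mm wide (y) and 8 mm thick, with a dark end stop across each end rising 10 mm above the board; 126 mm are free between the stops, the long sides are open. The point is the centre of the board's upper face, 8 mm above the table.
- beaker_mid (a point): Bystander, to be left alone: small glass beaker 42 mm wide, 58 mm tall, loose on the table. The point is its centre, half-way up.
- matchbox_mid (a point): Bystander, to be left alone: cardboard matchbox 52 x 36 x 16 mm, loose on the table. The point is its centre.
There are look-alikes about, which are no part of the job. What is shaped like the part that bears crucible_mid but pink or red is not meant.

How it is judged:
By the outcome, as a careful person would: the job done as asked, in the order asked, and still so for the second after the job is handed in, with the robot touching nothing.
It also fails if it takes over 138 s, if anything falls off the work surface, if the arm or the gripper's body presses on something with over 40 N, if the wrist force passes 120 N, or if a joint passes its speed limit or range.

ROBOT

A 6-joint arm with a two-finger parallel gripper is mounted at the origin on the work surface. World frame = base frame: x ahead of the robot, y to its left, z up, the work surface at z = 0. Lengths are in mm, angles in rad, forces in N, time in s.
With the tool pointing down it reaches from about 275 to 750 mm from the base axis. Payload 10.2 kg.
Tool frame: the origin (TCP) lies midway between the tips of the shut fingers; the grasp point (between the pads) lies 19 mm behind it; z points along the fingers, y is the line along which they close (so a half turn about z gives the same grasp; the last joint's range is limited). The gripper opens to 85 mm and grips with 20 to 120 N. Pads are 22 mm wide; open, the fingers measure 114 mm over their backs; the gripper's body (76 mm by 85 mm) begins 54 mm behind the grasp point. The pads swing forward as they close: fully open they stand 13 mm farther back than shut.
Start: joints at [0.961, 0.313, 1.498, -0, 1.331, -0.223], TCP at [198.057, 486.215, 231.294] pointing down, gripper open.
Joint ranges: [-2.94, 2.94], [-0.97, 2.17], [0.19, 2.56], [-1.23, 4.37], [0.02, 3.11], [-2.88, 2.88]. Speed limits (rad/s): [2.39, 2.39, 3.01, 3.14, 3.14, 3.14].

INTERFACE

Orientations are given as a unit quaternion [w, x, y, z].
In Python, from rig import ctrl gives the robot as it stands.
- The arm moves only by the tool send_rows, never from a script. Its argument "targets" is a list of rows, each an object with "offset": the shift along the world's x, y, z in cm, a list of three; "spin": the turn about the world's z in rad. A call has 1 to 8 rows; each row is the pose to reach, as a shift and turn from the pose commanded when the call began; what a row does not reach only later rows make up. A row lasts 1/12 s, in which the tool goes at most 41.7 mm and 7.16 degrees, less where a joint would pass 70% of its speed; a pose out of reach is approached as far as the arm can. A call with a gripper value outside its range is refused whole. "grip" is the opening, from 0 (shut) to 1 (fully open), set as the call begins (left out, the last holds). The fingers move at their own pace and stop on an object; "squeeze" is the grip in N (left out, the last holds). Time passes only in rows, so rows that repeat a pose let the fingers close. It gives the time, the measured TCP pose, the force, the opening and the grip force at its end, in the units of the state.
- ctrl.sense(): the state, without advancing time (a new reading comes with each control period).
- ctrl.capture(name): name is "side" or "top"; returns (picture, depth): 400x640x3 uint8, red, green, blue; 400x640 float32, mm along the optical axis (not along the pixel's ray), 0 where there is no reading.
- ctrl.calibration(name): a dict with "fx", "fy", "cx", "cy" (pixels), "k1" (the pictures are not rectified: a ray, as slopes to the right and down, at radius r is drawn at 1 + k1 r^2 times it, then the intrinsics apply), "view" (4x4, takes a point from world to camera coordinates). Camera axes: x right, y down, z forward; pixel columns grow to the right and rows downward; lengths in mm; the calibration is good to about 2 mm. A picture is of the moment at which its call begins. calibration takes no time and is no camera call.
- ctrl.finish_job(): hands the job in; it is judged then, once.
Trained networks look in the newest picture that a camera, given by its name, has taken for a name from the list of things; names that differ only in an ending like _2 or _b are one class to them, and where a whole thing is asked for, a point or a joint stands for the part that bears it (a point fixed in the world has none). Each returns a list of dicts, best first, with "conf" (0 to 1); they miss things now and then, are a little off and sometimes report something else, mostly with a low value. They report only what shows in the picture. A call takes as long as a camera call. They do not tell look-alikes from the thing itself.
- ctrl.search_frame(camera, query): "box" ([left, top, right, bottom] in pixels, round what is visible of it).
- ctrl.place_of(camera, query): "uv" ([column, row] in pixels: a listed point, or the origin of a listed thing).
The state is a dict: "time_s": time; "joints": joint angles; "dq": joint speeds; "tau": joint torques, N m; "eef_pos": TCP position; "ee_rot": TCP orientation; "force": force on the tool from outside, world axes, zero at the start; "wrist_torque": the same for the moment, N m; "grip_width": opening from 0.0 (shut) to 1.0 (fully open); "grip_force": force on a finger pad.
Only numpy, scipy, OpenCV 4.12 (cv2) and the standard library are available. Lean on these libraries where they do the work, as an engineer would, in place of code of your own. Each camera call takes 0.05 s, during which the arm holds its last target. There are 200 camera calls.

## Working session

There is one attempt and no reset: what is moved stays moved. The work goes in short steps, Python scripts to look and compute and a tool call to move; the robot and the scene stay as the last step left them, time stands still between calls to the robot, and variables do not carry over. Pictures are saved under pics/ and viewed, at most 17 in all, crops included, and the job is handed in when it is done.

Besides the shell and the picture viewer there is one more tool, called after ">>>" by a JSON object that holds its "fn" and its "kwargs". send_rows: Moves the arm, as the interface text tells. Its arguments: {"type":"object","properties":{"targets":{"type":"array"},"grip":{"type":"number"},"squeeze":{"type":"number"}},"required":["targets"]}

```bash
mkdir -p pics
cat > h.py <<'E'
import numpy as np, cv2
from rig import ctrl
def K(c): return np.array([[c['fx'],0,c['cx']],[0,c['fy'],c['cy']],[0,0,1.]])
def ray(cam,uv):
    c=ctrl.calibration(cam); V=np.array(c['view'])
    p=cv2.undistortPoints(np.array([[uv]],float),K(c),np.array([c['k1'],0,0,0.]))[0,0]
    R=V[:3,:3]; o=-R.T@V[:3,3]; return o,R.T@np.array([p[0],p[1],1.])
def atz(cam,uv,z):
    o,d=ray(cam,uv); return o+d*(z-o[2])/d[2]
def cloud(cam,D):
    c=ctrl.calibration(cam); V=np.array(c['view']); h,w=D.shape
    g=np.stack(np.meshgrid(np.arange(w),np.arange(h)),-1).reshape(-1,1,2).astype(float)
    p=cv2.undistortPoints(g,K(c),np.array([c['k1'],0,0,0.]))[:,0]
    P=np.c_[p,np.ones(len(p))]*D.reshape(-1,1)
    W=(P-V[:3,3])@V[:3,:3]; W[D.ravel()<=0]=np.nan
    return W.reshape(h,w,3)
def save(n,im): cv2.imwrite('pics/'+n+'.png',cv2.cvtColor(im,cv2.COLOR_RGB2BGR))
E
python3 - <<'E'
from h import *
zs=dict(crucible_mid=98,ring_mid=68,tin_mid=43,case_mid=15,tile_top=10,post_base=10,pan=48,cradle_top=8,beaker_mid=29,matchbox_mid=8)
zs['crucible_mid']=30+26+24+18; zs['ring_mid']=68
for cam in('top','side'):
    im,D=ctrl.capture(cam); save(cam+'0',im); np.save(cam+'0.npy',D)
    o,d=ray(cam,(320,200)); print(cam,o.round(),d.round(2))
    for q in zs:
        for r in ctrl.place_of(cam,q)[:3]:
            print(q,np.round(r['uv'],1),round(r['conf'],2),atz(cam,r['uv'],zs[q]).round(1))
print(ctrl.sense())
E
```

```text
top [3.190e+02 1.000e+00 1.053e+03] [ 0.19  0.02 -0.98]
crucible_mid [395.1 146.8] 0.7 [ 612.1 -144.1   98. ]
crucible_mid [484.  158.4] 0.69 [ 581.4 -331.6   98. ]
crucible_mid [452.  134.6] 0.61 [ 636.1 -267.6   98. ]
ring_mid [448.2 137.7] 0.55 [ 639.1 -267.1   68. ]
ring_mid [450.4 134.3] 0.23 [ 646.8 -272.6   68. ]
tin_mid [445.6 140.8] 0.87 [ 640.1 -267.5   43. ]
tin_mid [472.3 236.1] 0.46 [ 422.4 -309.9   43. ]
tin_mid [452.  131.6] 0.18 [ 661.5 -283.6   43. ]
case_mid [440.9 146.7] 0.88 [ 635. -263.   15.]
tile_top [321.8 211. ] 0.97 [491.7  16.9  10. ]
post_base [473.5 238.2] 0.59 [ 421.  -322.3   10. ]
pan [209.9 150.2] 0.84 [630.6 265.2  48. ]
cradle_top [183.5 251.5] 0.91 [407.9 329.7   8. ]
beaker_mid [404.2 215.4] 0.9 [ 473.9 -166.6   29. ]
matchbox_mid [259.5 223.9] 0.89 [466.1 158.9   8. ]
matchbox_mid [444.6 142.9] 0.39 [ 646.1 -274.1    8. ]
side [ 922. -731.  652.] [-0.43  0.7  -0.57]
crucible_mid [271.1 353.7] 0.93 [ 642.3 -409.4   98. ]
crucible_mid [346.3 283. ] 0.69 [ 667.3 -233.    98. ]
ring_mid [316.9 299.6] 0.65 [ 629.5 -265.4   68. ]
tin_mid [321.4 305.7] 
[... 505 characters left out ...]
1 155.    8. ]
{'time_s': 1.1, 'joints': array([ 9.60597208e-01,  3.12925924e-01,  1.49768402e+00,  4.59608273e-06,
        1.33101084e+00, -2.23411165e-01]), 'dq': array([0.00143415, 0.00171865, 0.00058621, 0.00093542, 0.00021692,
       0.00140695]), 'tau': array([ 1.89424136e-03, -4.12152636e+01, -2.59915781e+01,  5.53892437e-05,
        2.98130844e-04, -6.74645939e-07]), 'eef_pos': array([198.05980511, 486.21808951, 231.2869263 ]), 'ee_rot': array([-7.73436903e-06,  1.92191236e-01,  9.81357493e-01, -1.19551134e-05]), 'force': array([-0.22393788,  0.29362509, -0.20573534]), 'wrist_torque': array([-0.00276263,  0.00175825,  0.06897234]), 'grip_force': 0.0, 'grip_width': 0.9981915147841128}
```

View pics/top0.png

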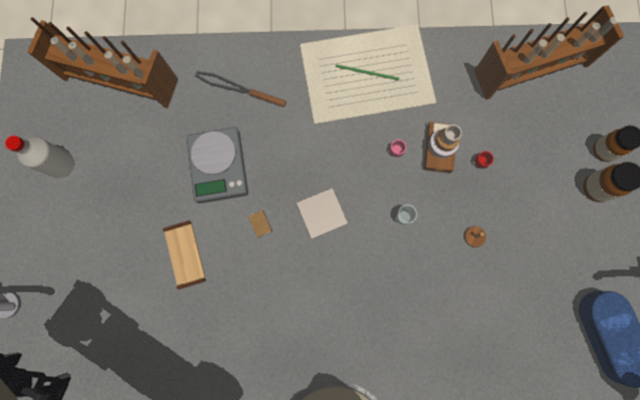

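View pics/side0.png

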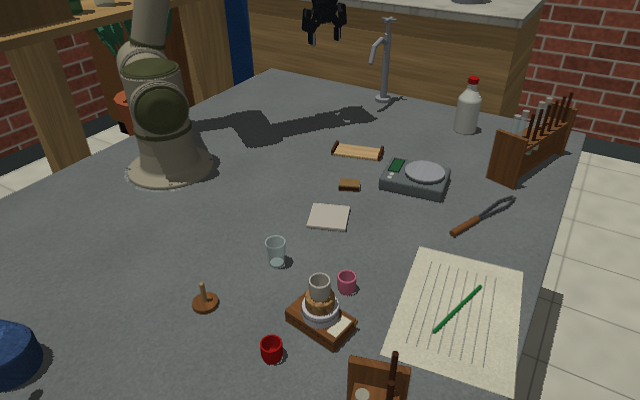

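The top view shows the pile at about (445,140), with the tile at (322,212), balance (212,155), cradle (184,254), post (475,237), beaker (405,214) and matchbox (260,223).
There are three crucible candidates in the top view: pink (398,147), red (485,159), and white on the pile (452,134). The white one fits the description, since it tops the pile and is neither pink nor red. I'll confirm it in a crop.

```bash
cat > m.py <<'E'
from h import *
def layer(W,c,r,z0,z1):
    m=(np.hypot(W[...,0]-c[0],W[...,1]-c[1])<r)&(W[...,2]>z0)&(W[...,2]<z1)
    return W[m]
def desc(n,W,c,r,z0,z1):
    P=layer(W,c,r,z0,z1)
    if len(P)<8: print(n,'few',len(P)); return
    q=P[:,:2].astype(np.float32)
    (cc,rr)=cv2.minEnclosingCircle(q); R=cv2.minAreaRect(q)
    print(n,len(P),'z',np.median(P[:,2]).round(1),'circ',np.round(cc,1),round(rr,1),'rect',np.round(R[0],1),np.round(R[1],1),round(R[2],1))
E
python3 - <<'E'
from m import *
for cam in('top','side'):
    W=cloud(cam,np.load(cam+'0.npy')); print(cam)
    p=(637,-265)
    desc('cruc',W,p,60,105,125); desc('ring',W,p,45,76,84); desc('tin',W,p,60,51,60);desc('case',W,p,80,24,34)
    desc('casebody',W,p,85,8,34)
    desc('tile',W,(488,13),75,6,14); desc('pan',W,(627,262),65,43,53); desc('body',W,(605,262),120,20,42)
    desc('cradle',W,(402,329),90,4,13); desc('cradleall',W,(402,329),100,4,25);desc('stops',W,(402,329),100,14,25)
    desc('foot',W,(425,-324),40,6,14); desc('post',W,(425,-324),25,20,70);desc('posttop',W,(425,-324),25,49,70)
    desc('beaker',W,(470,-169),45,10,70);desc('mbox',W,(466,157),40,10,22)
a=cv2.imread('pics/top0.png')[110:180,370:510]; b=cv2.imread('pics/side0.png')[255:375,240:380]
cv2.imwrite('pics/c1.png',np.hstack([cv2.resize(a,(560,280),interpolation=2),cv2.resize(b,(240,280),interpolation=2)][:1]+[cv2.resize(b,(240,280))]))
E
```

```text
top
cruc 122 z 114.3 circ [ 633.6 -264.5] 18.4 rect [ 633.6 -263.7] [34.2 34.8] 42.4
ring 190 z 79.8 circ [ 633.8 -263. ] 24.8 rect [ 630.5 -260. ] [47.9 39.8] 43.5
tin 207 z 55.6 circ [ 633.5 -260.2] 31.9 rect [ 629.  -255.8] [63.2 50. ] 44.4
case 585 z 29.6 circ [ 632.6 -258.1] 63.3 rect [ 632.4 -258.9] [ 64.6 112.3] 82.6
casebody 709 z 29.2 circ [ 632.2 -275.7] 73.1 rect [ 629.3 -285.8] [119.3 112.9] 82.9
tile 1483 z 9.6 circ [499.4  15.8] 73.5 rect [490.7  11. ] [ 98.2 142.9] 27.6
pan 1476 z 47.7 circ [625.5 260.4] 50.7 rect [625.3 260.2] [100.2  97. ] 43.1
body 2165 z 35.4 circ [603.1 256.4] 97.3 rect [603.4 256.7] [161.5 121.1] 8.8
cradle 1548 z 7.6 circ [402.1 328. ] 88.3 rect [394.5 330.3] [155.6 148.3] 52.2
cradleall 1784 z 7.9 circ [400.9 331.7] 98.2 rect [398.9 337.3] [190.4 181.7] 44.8
stops 208 z 17.6 circ [402.1 329. ] 75.5 rect [401.7 329.4] [140.2  61.5] 15.6
foot 305 z 9.7 circ [ 424.8 -325.7] 24.1 rect [ 424.5 -326. ] [44.7 46.8] 36.7
post 33 z 47.0 circ [ 424.7 -325.6] 4.5 rect [ 424.3 -325.1] [7.3 7. ] 58.0
posttop 14 z 54.6 circ [ 424.2 -326.2] 4.0 rect [ 423.8 -
[... 752 characters left out ...]
54 z 36.9 circ [603.8 252.4] 96.4 rect [603.3 253.1] [159.  123.2] 8.5
cradle 645 z 9.6 circ [401.7 329. ] 89.5 rect [407.2 330.7] [163.4 171.2] 6.5
cradleall 778 z 9.7 circ [403.  328.4] 98.2 rect [403.4 327.8] [190.4 183.8] 89.8
stops 80 z 19.7 circ [400.2 325.4] 76.5 rect [400.4 326.2] [143.1  63.9] 14.5
foot 381 z 10.2 circ [ 424.  -327.5] 25.1 rect [ 424.9 -328.2] [47.1 47.6] 9.7
post 82 z 41.7 circ [ 425.8 -327.9] 4.8 rect [ 426.7 -328.2] [9.1 7.3] 67.1
posttop 23 z 53.7 circ [ 425.9 -328.6] 4.5 rect [ 426.2 -328.5] [7.8 6.5] 67.1
beaker 534 z 44.6 circ [ 472.6 -168.8] 22.0 rect [ 472.7 -169.5] [41.4 40.9] 79.7
mbox 217 z 17.5 circ [465.  155.9] 31.8 rect [464.7 157.9] [52.8 42.6] 23.9
```

View pics/c1.png

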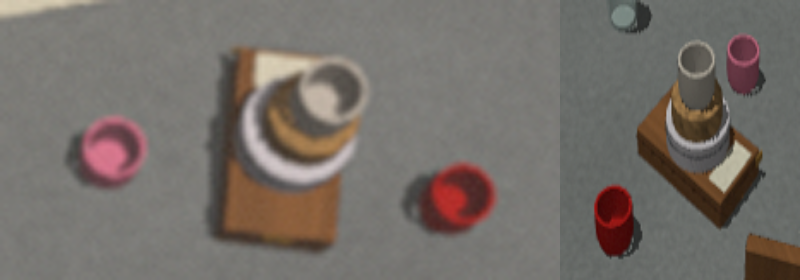

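White crucible at top-view pixel (452,134) confirmed: it sits on the cork ring, with the pink one to its left and the red one to its right. Next I'll refine the tile and measure the open fingertips.

Run:
```python
from m import *
for cam,uv in(('top',(322,212)),('side',(329,217))):
    im=cv2.cvtColor(cv2.imread(f'pics/{cam}0.png'),cv2.COLOR_BGR2RGB)
    W=cloud(cam,np.load(cam+'0.npy'))
    m=cv2.inRange(im,(150,130,115),(255,255,255))
    n,l=cv2.connectedComponents(m); k=l==l[uv[1],uv[0]]
    v,u=np.nonzero(k); c=ctrl.calibration(cam)
    P=np.array([atz(cam,(a,b),10)[:2] for a,b in zip(u,v)],np.float32)
    print(cam,len(P),P.mean(0),cv2.minAreaRect(P),'depthmean',np.nanmean(W[k],0))
    G=W[(np.hypot(W[...,0]-198,W[...,1]-486)<90)&(W[...,2]>200)]
    if len(G): print('grip',len(G),np.percentile(G[:,2],[0,1,3,10]),)
```

```text
top 1549 [487.46945   17.429052] ((488.05828857421875, 17.352577209472656), (90.67914581298828, 90.62390899658203), 21.495254516601562) depthmean [487.55564062  17.47515532   9.37211243]
grip 1973 [240.82294649 247.17169579 252.88258248 271.8616585 ]
side 862 [486.6398    16.817265] ((485.74267578125, 18.42864990234375), (87.91535949707031, 88.54948425292969), 21.35931968688965) depthmean [487.80486561  14.80643398  11.75686559]
grip 1227 [246.53473493 250.36773391 256.87431268 274.90565681]
```

>>> {"fn": "send_rows", "kwargs": {"targets": [{"offset":[43.6,-75.1,0],"spin":0.258},{"offset":[43.6,-75.1,0],"spin":0.258},{"offset":[43.6,-75.1,0],"spin":0.258},{"offset":[43.6,-75.1,0],"spin":0.258},{"offset":[43.6,-75.1,0],"spin":0.258},{"offset":[43.6,-75.1,0],"spin":0.258},{"offset":[43.6,-75.1,0],"spin":0.258},{"offset":[43.6,-75.1,0],"spin":0.258}], "grip": 0.8}}

```text
time_s: 1.77
eef_pos: [361.9, 203.7, 231.6]
ee_rot: [0.0, 0.064, 0.998, 0.0]
force: [1.4, 0.2, 0.6]
grip_width: 0.798
grip_force: 0.0
```

>>> {"fn": "send_rows", "kwargs": {"targets": [{"offset":[27.2,-46.9,0]},{"offset":[27.2,-46.9,0]},{"offset":[27.2,-46.9,0]},{"offset":[27.2,-46.9,0]},{"offset":[27.2,-46.9,0]},{"offset":[27.2,-46.9,0]},{"offset":[27.2,-46.9,0]},{"offset":[27.2,-46.9,0]}]}}

```text
invalid input
```

Rows need a "spin" value.

>>> {"fn": "send_rows", "kwargs": {"targets": [{"offset":[27.2,-46.9,0],"spin":0},{"offset":[27.2,-46.9,0],"spin":0},{"offset":[27.2,-46.9,0],"spin":0},{"offset":[27.2,-46.9,0],"spin":0},{"offset":[27.2,-46.9,0],"spin":0},{"offset":[27.2,-46.9,0],"spin":0},{"offset":[27.2,-46.9,0],"spin":0},{"offset":[27.2,-46.9,0],"spin":0}]}}

```text
time_s: 2.43
eef_pos: [529.2, -85.0, 231.4]
ee_rot: [0.0, 0.065, 0.998, -0.0]
force: [0.6, 2.0, 0.1]
grip_width: 0.798
grip_force: 0.0
```

>>> {"fn": "send_rows", "kwargs": {"targets": [{"offset":[10.5,-18,0],"spin":0},{"offset":[10.5,-18,0],"spin":0},{"offset":[10.5,-18,0],"spin":0},{"offset":[10.5,-18,0],"spin":0},{"offset":[10.5,-18,0],"spin":0},{"offset":[10.5,-18,0],"spin":0},{"offset":[10.5,-18,-4],"spin":0},{"offset":[10.5,-18,-8],"spin":0}]}}

```text
time_s: 3.1
eef_pos: [634.4, -263.9, 151.6]
ee_rot: [0.002, 0.065, 0.998, -0.001]
force: [1.3, -0.2, -1.8]
grip_width: 0.802
grip_force: 0.0
```

```bash
cat > snap.py <<'E'
import sys
from m import *
# usage: snap.py name cam u0 v0 u1 v1 ; saves enlarged crop + depth
n,cam=sys.argv[1:3]; im,D=ctrl.capture(cam); np.save(f'{n}.npy',D); save(n+'_full',im)
if len(sys.argv)>3:
    a=list(map(int,sys.argv[3:7])); c=im[a[1]:a[3],a[0]:a[2]]; s=min(800/c.shape[1],600/c.shape[0],6)
    save(n,cv2.resize(c,None,fx=s,fy=s,interpolation=cv2.INTER_CUBIC))
s=ctrl.sense(); print(s['time_s'],s['eef_pos'].round(1),s['force'].round(1),s['grip_width'])
E
python3 snap.py s1 side 250 190 390 330
```

```text
3.15 [ 630.9 -261.5  140.8] [-1.4  1.2 -8.7] 0.794902898610148
```

View pics/s1.png

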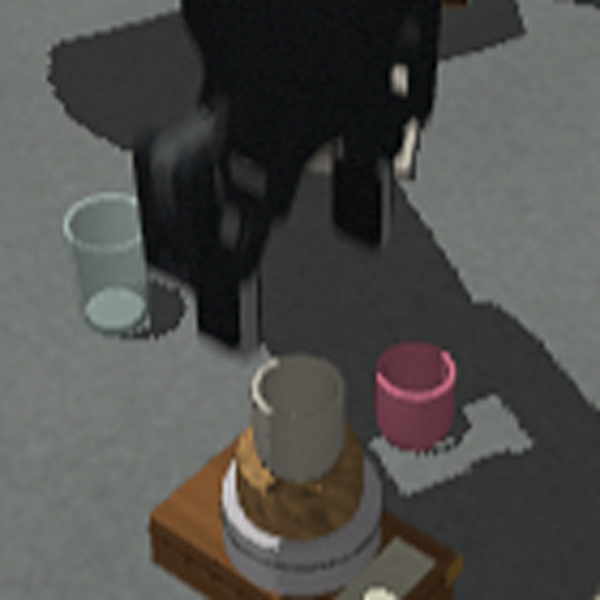

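The open gripper stands above the white crucible, whose rim is at crop (298,385), with a finger on each side. The beaker and the pink cup are clear of it.

>>> {"fn": "send_rows", "kwargs": {"targets": [{"offset":[0,0,-1],"spin":0},{"offset":[0,0,-2.5],"spin":0},{"offset":[0,0,-4],"spin":0},{"offset":[0,0,-5.5],"spin":0},{"offset":[0,0,-6.5],"spin":0},{"offset":[0,0,-7],"spin":0},{"offset":[0,0,-7],"spin":0},{"offset":[0,0,-7],"spin":0}]}}

```text
time_s: 3.82
eef_pos: [634.1, -263.1, 82.7]
ee_rot: [0.001, 0.064, 0.998, -0.0]
force: [0.7, 0.4, 0.7]
grip_width: 0.8
grip_force: 0.0
```

>>> {"fn": "send_rows", "kwargs": {"targets": [{"offset":[0,-0.2,-0.1],"spin":0},{"offset":[0,-0.2,-0.1],"spin":0},{"offset":[0,-0.2,-0.1],"spin":0}]}}

```text
time_s: 4.07
eef_pos: [633.7, -265.1, 81.0]
ee_rot: [0.0, 0.064, 0.998, -0.0]
force: [-0.5, -0.2, 0.3]
grip_width: 0.8
grip_force: 0.0
```

>>> {"fn": "send_rows", "kwargs": {"targets": [{"offset":[0,0,0],"spin":0},{"offset":[0,0,0],"spin":0},{"offset":[0,0,0],"spin":0},{"offset":[0,0,0],"spin":0},{"offset":[0,0,0],"spin":0},{"offset":[0,0,0],"spin":0},{"offset":[0,0,0],"spin":0},{"offset":[0,0,0],"spin":0}], "grip": 0.3, "squeeze": 20}}

```text
time_s: 4.73
eef_pos: [633.7, -264.8, 80.6]
ee_rot: [0.0, 0.064, 0.998, -0.0]
force: [0.0, 0.8, 2.9]
grip_width: 0.412
grip_force: 20.2
```

>>> {"fn": "send_rows", "kwargs": {"targets": [{"offset":[0,0,0],"spin":0},{"offset":[0,0,0.3],"spin":0},{"offset":[0,0,1],"spin":0},{"offset":[0,0,2],"spin":0},{"offset":[0,0,4],"spin":0},{"offset":[0,0,6],"spin":0},{"offset":[0,0,8],"spin":0},{"offset":[0,0,8],"spin":0}], "grip": 0.2, "squeeze": 25}}

```text
time_s: 5.4
eef_pos: [635.0, -265.7, 166.0]
ee_rot: [0.004, 0.064, 0.998, -0.002]
force: [0.2, 0.2, 0.5]
grip_width: 0.416
grip_force: 25.0
```

```bash
python3 snap.py s2 side 250 190 390 330
python3 - <<'E'
from m import *
im,D=ctrl.capture('top'); W=cloud('top',D); S=cloud('side',np.load('s2.npy'))
for n,w in(('t',W),('s',S)):
    desc(n+'ring',w,(634,-264),45,76,84); desc(n+'tin',w,(634,-262),60,51,60); desc(n+'held',w,(634,-264),22,150,210); desc(n+'heldall',w,(634,-264),60,150,200)
E
```

```text
5.45 [ 634.4 -265.3  163.4] [-0.1 -0.  -1.3] 0.4116369079775268
tring few 0
ttin few 0
theld few 0
theldall few 0
sring 468 z 80.9 circ [ 634.3 -264.9] 25.2 rect [ 634.5 -265.1] [48.9 48.7] 38.6
stin 306 z 56.3 circ [ 634.  -262.7] 32.7 rect [ 638.1 -268.5] [61.9 50.1] 35.5
sheld 467 z 192.5 circ [ 635.1 -264.1] 21.5 rect [ 638.7 -262.5] [37.  34.8] 67.6
sheldall 553 z 187.2 circ [ 636.8 -267.1] 31.6 rect [ 639.  -267.6] [62.5 30.4] 87.8
```

View pics/s2.png

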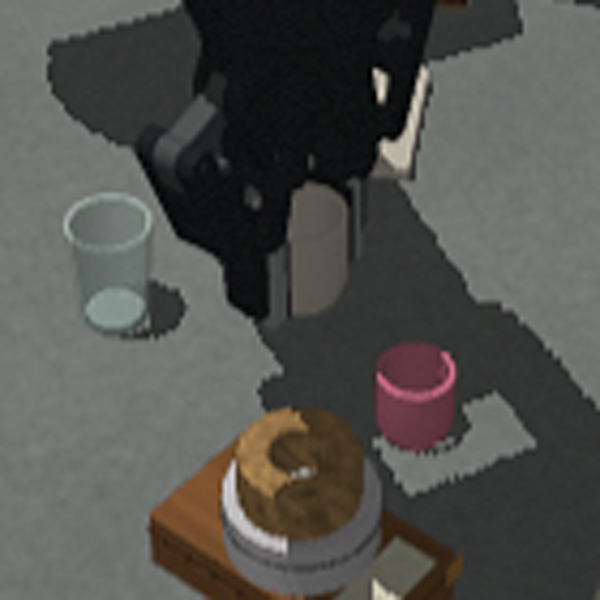

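The crucible hangs upright between the pads at crop (318,250). The ring is undisturbed on the tin at (300,470).

>>> {"fn": "send_rows", "kwargs": {"targets": [{"offset":[-0.8,1.5,0],"spin":0},{"offset":[-2.4,4.5,0],"spin":0},{"offset":[-4,7.7,0],"spin":0},{"offset":[-5.7,11,0],"spin":0},{"offset":[-7.4,14.3,0],"spin":0},{"offset":[-9,17.5,0],"spin":0},{"offset":[-10.7,20.6,0],"spin":0},{"offset":[-12.3,23.7,0],"spin":0}]}}

```text
time_s: 6.17
eef_pos: [508.8, -26.3, 159.3]
ee_rot: [-0.001, 0.064, 0.998, 0.0]
force: [1.0, 0.8, -0.3]
grip_width: 0.416
grip_force: 25.1
```

>>> {"fn": "send_rows", "kwargs": {"targets": [{"offset":[-1.3,2.5,0],"spin":0},{"offset":[-2.1,4,0],"spin":0},{"offset":[-2.4,4.5,-1],"spin":0},{"offset":[-2.4,4.5,-3],"spin":0},{"offset":[-2.4,4.5,-6],"spin":0},{"offset":[-2.4,4.5,-9],"spin":0},{"offset":[-2.4,4.5,-11],"spin":0},{"offset":[-2.4,4.5,-12],"spin":0}]}}

```text
time_s: 6.83
eef_pos: [484.5, 17.6, 37.2]
ee_rot: [-0.003, 0.064, 0.998, 0.0]
force: [0.1, 0.6, -0.6]
grip_width: 0.41
grip_force: 25.1
```

>>> {"fn": "send_rows", "kwargs": {"targets": [{"offset":[0,0,0],"spin":0},{"offset":[0,0,0],"spin":0},{"offset":[0,0,0],"spin":0}]}}

```text
time_s: 7.08
eef_pos: [487.2, 17.0, 41.4]
ee_rot: [0.001, 0.064, 0.998, -0.0]
force: [0.8, 0.1, -0.4]
grip_width: 0.415
grip_force: 25.1
```

>>> {"fn": "send_rows", "kwargs": {"targets": [{"offset":[0,0,-0.7],"spin":0},{"offset":[0,0,-1.5],"spin":0},{"offset":[0,0,-2.2],"spin":0},{"offset":[0,0,-2.6],"spin":0},{"offset":[0,0,-2.8],"spin":0},{"offset":[0,0,-2.8],"spin":0},{"offset":[0,0,-2.8],"spin":0}]}}

```text
time_s: 7.67
eef_pos: [486.6, 17.2, 12.3]
ee_rot: [-0.0, 0.064, 0.998, -0.0]
force: [0.1, 0.4, -0.3]
grip_width: 0.411
grip_force: 25.1
```

```bash
python3 snap.py s3 side 270 150 380 250
```

```text
7.7167 [486.7  17.2  12.5] [ 0.2  0.6 -0.6] 0.41200322846660015
```

View pics/s3.png

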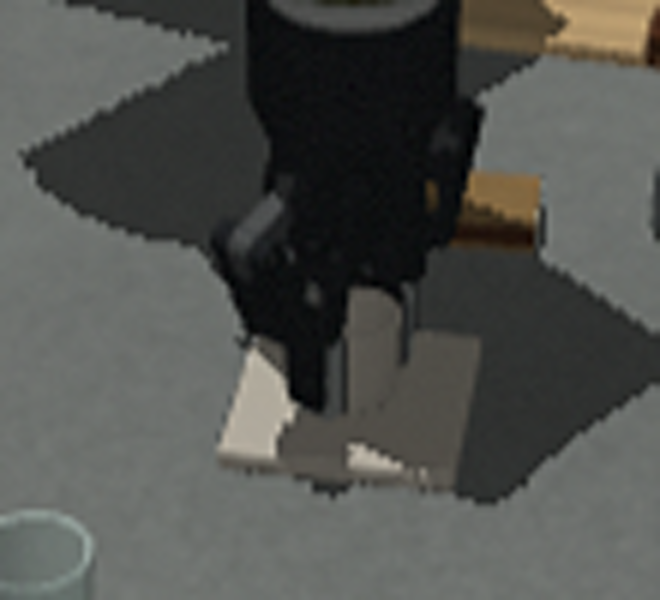

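Crucible just above the tile's middle (crop (370,410)), a few mm of lowering left. I'll lower it slowly to contact.

>>> {"fn": "send_rows", "kwargs": {"targets": [{"offset":[0.05,0,-0.05],"spin":0},{"offset":[0.05,0,-0.1],"spin":0},{"offset":[0.05,0,-0.15],"spin":0},{"offset":[0.05,0,-0.2],"spin":0},{"offset":[0.05,0,-0.2],"spin":0}]}}

```text
time_s: 8.13
eef_pos: [487.1, 17.2, 10.6]
ee_rot: [0.0, 0.064, 0.998, -0.0]
force: [0.2, 0.5, 2.6]
grip_width: 0.416
grip_force: 25.3
```

>>> {"fn": "send_rows", "kwargs": {"targets": [{"offset":[0,0,-0.03],"spin":0},{"offset":[0,0,-0.03],"spin":0}]}}

```text
time_s: 8.3
eef_pos: [487.2, 17.2, 10.5]
ee_rot: [0.0, 0.064, 0.998, -0.0]
force: [-2.1, 0.1, 6.7]
grip_width: 0.416
grip_force: 25.6
```

>>> {"fn": "send_rows", "kwargs": {"targets": [{"offset":[0,0,0],"spin":0},{"offset":[0,0,0],"spin":0},{"offset":[0,0,0],"spin":0},{"offset":[0,0,0],"spin":0}], "grip": 0.6}}

```text
time_s: 8.63
eef_pos: [487.0, 17.2, 9.9]
ee_rot: [-0.0, 0.064, 0.998, 0.0]
force: [0.3, -0.0, 0.4]
grip_width: 0.603
grip_force: 0.0
```

>>> {"fn": "send_rows", "kwargs": {"targets": [{"offset":[0,0,1],"spin":0},{"offset":[0,0,2.5],"spin":0},{"offset":[0,0,5],"spin":0},{"offset":[0,0,8],"spin":0},{"offset":[0,0,12],"spin":0},{"offset":[2,-4,15],"spin":0},{"offset":[4,-7.8,15],"spin":0},{"offset":[6,-11.5,15],"spin":0}], "grip": 0.8}}

```text
time_s: 9.3
eef_pos: [542.6, -88.4, 163.2]
ee_rot: [0.002, 0.064, 0.998, -0.001]
force: [1.9, 1.2, 0.8]
grip_width: 0.8
grip_force: 0.0
```

Run:
```python
from m import *
for cam in('top','side'):
    im,D=ctrl.capture(cam); np.save(cam+'1.npy',D); save(cam+'1',im); W=cloud(cam,D)
    desc('cruc',W,(487,17),30,35,60); desc('ring',W,(634,-265),45,74,86); desc('tin',W,(634,-263),60,51,60)
```

```text
cruc few 5
ring 295 z 79.4 circ [ 633.6 -262.8] 25.6 rect [ 633.7 -265.6] [45.  48.5] 72.3
tin 166 z 55.7 circ [ 632.4 -259.8] 31.7 rect [ 627.7 -266.7] [46.7 59.3] 68.6
cruc 159 z 43.0 circ [490.   17.5] 20.3 rect [488.1  17.3] [35.2 38. ] 18.0
ring 511 z 80.7 circ [ 634.4 -265.1] 25.4 rect [ 634.7 -265.3] [48.4 48.7] 32.5
tin 311 z 56.3 circ [ 634.1 -263.5] 32.2 rect [ 638.3 -269.3] [61.6 50.1] 33.1
```

Crucible stands at about (488,17), the middle of the tile. Now the ring.

>>> {"fn": "send_rows", "kwargs": {"targets": [{"offset":[1.7,-3.4,0],"spin":0},{"offset":[3.5,-6.8,0],"spin":0},{"offset":[5.3,-10.2,0],"spin":0},{"offset":[7,-13.6,0],"spin":0},{"offset":[8.7,-16.6,0],"spin":0},{"offset":[8.7,-16.6,-2],"spin":0},{"offset":[8.7,-16.6,-3],"spin":0},{"offset":[8.7,-16.6,-3],"spin":0}]}}

```text
time_s: 10.07
eef_pos: [626.9, -251.7, 126.9]
ee_rot: [-0.003, 0.064, 0.998, 0.002]
force: [-1.0, 1.0, -0.5]
grip_width: 0.798
grip_force: 0.0
```

>>> {"fn": "send_rows", "kwargs": {"targets": [{"offset":[0,0,-1],"spin":0},{"offset":[0,0,-2.5],"spin":0},{"offset":[0,0,-4],"spin":0},{"offset":[0,0,-4.5],"spin":0},{"offset":[0,0,-5],"spin":0},{"offset":[0,0,-5],"spin":0},{"offset":[0,0,-5],"spin":0}]}}

```text
time_s: 10.65
eef_pos: [628.6, -253.0, 80.6]
ee_rot: [0.0, 0.064, 0.998, -0.0]
force: [0.5, 0.1, 0.5]
grip_width: 0.801
grip_force: 0.0
```

>>> {"fn": "send_rows", "kwargs": {"targets": [{"offset":[0.3,-0.6,0],"spin":0},{"offset":[0.54,-1.13,0],"spin":0},{"offset":[0.54,-1.13,-0.6],"spin":0},{"offset":[0.54,-1.13,-1.5],"spin":0},{"offset":[0.54,-1.13,-2.2],"spin":0},{"offset":[0.54,-1.13,-2.5],"spin":0},{"offset":[0.54,-1.13,-2.5],"spin":0}]}}

```text
time_s: 11.23
eef_pos: [633.2, -264.0, 53.2]
ee_rot: [-0.001, 0.064, 0.998, 0.001]
force: [0.5, -0.8, 0.1]
grip_width: 0.799
grip_force: 0.0
```

>>> {"fn": "send_rows", "kwargs": {"targets": [{"offset":[0,0,0],"spin":0},{"offset":[0,0,0],"spin":0},{"offset":[0,0,0],"spin":0},{"offset":[0,0,0],"spin":0},{"offset":[0,0,0],"spin":0}], "grip": 0.45, "squeeze": 20}}

```text
time_s: 11.65
eef_pos: [633.9, -264.5, 55.1]
ee_rot: [0.0, 0.064, 0.998, -0.0]
force: [-0.1, 0.6, 1.1]
grip_width: 0.588
grip_force: 20.9
```

>>> {"fn": "send_rows", "kwargs": {"targets": [{"offset":[0,0,0.3],"spin":0},{"offset":[0,0,1],"spin":0},{"offset":[0,0,2.5],"spin":0},{"offset":[0,0,4.5],"spin":0},{"offset":[0,0,6],"spin":0},{"offset":[-2,-0.6,6],"spin":0},{"offset":[-5,-1.5,6],"spin":0},{"offset":[-8,-2.4,6],"spin":0}], "grip": 0.35, "squeeze": 25}}

```text
time_s: 12.32
eef_pos: [553.0, -288.3, 115.3]
ee_rot: [0.0, 0.064, 0.998, -0.0]
force: [0.2, -1.1, -0.9]
grip_width: 0.581
grip_force: 26.0
```

>>> {"fn": "send_rows", "kwargs": {"targets": [{"offset":[-3,-0.9,0],"spin":0},{"offset":[-6,-1.8,0],"spin":0},{"offset":[-9,-2.7,0],"spin":0},{"offset":[-11.5,-3.4,0],"spin":0},{"offset":[-12.8,-3.8,0],"spin":0},{"offset":[-12.8,-3.8,0],"spin":0},{"offset":[-12.8,-3.8,0],"spin":0},{"offset":[-12.8,-3.8,0],"spin":0}]}}

```text
time_s: 12.98
eef_pos: [426.7, -326.3, 115.0]
ee_rot: [0.0, 0.064, 0.998, -0.0]
force: [0.7, 0.6, 0.9]
grip_width: 0.584
grip_force: 26.1
```

```bash
python3 snap.py s4 side 150 210 260 320
```

```text
13.0333 [ 426.8 -326.2  114.9] [-0.2 -0.   0.7] 0.5855712747792403
```

View pics/s4.png

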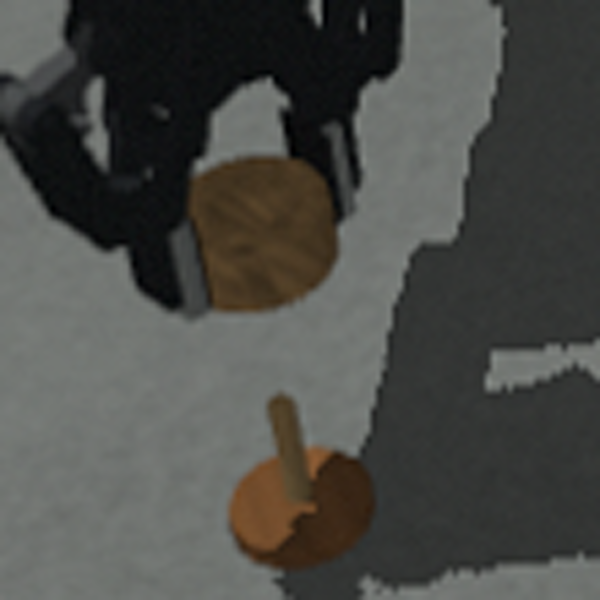

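The ring is held level at crop (262,230), above the post (tip at (282,400)). Lowering onto it.

>>> {"fn": "send_rows", "kwargs": {"targets": [{"offset":[-0.15,-0.07,-1],"spin":0},{"offset":[-0.15,-0.07,-2.5],"spin":0},{"offset":[-0.15,-0.07,-4],"spin":0},{"offset":[-0.15,-0.07,-5.5],"spin":0},{"offset":[-0.15,-0.07,-6.5],"spin":0},{"offset":[-0.15,-0.07,-7],"spin":0},{"offset":[-0.15,-0.07,-7],"spin":0}]}}

```text
time_s: 13.62
eef_pos: [424.1, -326.6, 43.5]
ee_rot: [-0.001, 0.064, 0.998, 0.001]
force: [-0.9, -0.9, 0.1]
grip_width: 0.585
grip_force: 26.0
```

>>> {"fn": "send_rows", "kwargs": {"targets": [{"offset":[0,0,-0.7],"spin":0},{"offset":[0,0,-1.5],"spin":0},{"offset":[0,0,-2.3],"spin":0},{"offset":[0,0,-2.8],"spin":0},{"offset":[0,0,-3.1],"spin":0},{"offset":[0,0,-3.2],"spin":0},{"offset":[0,0,-3.3],"spin":0},{"offset":[0,0,-3.3],"spin":0}]}}

```text
time_s: 14.28
eef_pos: [424.3, -327.2, 11.8]
ee_rot: [0.0, 0.064, 0.998, -0.0]
force: [0.1, -0.1, -0.4]
grip_width: 0.585
grip_force: 26.0
```

>>> {"fn": "send_rows", "kwargs": {"targets": [{"offset":[0.05,0,-0.05],"spin":0},{"offset":[0.05,0,-0.1],"spin":0},{"offset":[0.05,0,-0.15],"spin":0},{"offset":[0.05,0,-0.2],"spin":0},{"offset":[0.05,0,-0.25],"spin":0},{"offset":[0.05,0,-0.25],"spin":0}]}}

```text
time_s: 14.78
eef_pos: [424.7, -327.1, 9.2]
ee_rot: [-0.0, 0.064, 0.998, -0.0]
force: [0.9, 0.4, -0.1]
grip_width: 0.58
grip_force: 26.1
```

>>> {"fn": "send_rows", "kwargs": {"targets": [{"offset":[0,0,-0.04],"spin":0},{"offset":[0,0,-0.08],"spin":0},{"offset":[0,0,-0.12],"spin":0},{"offset":[0,0,-0.12],"spin":0}]}}

```text
time_s: 15.12
eef_pos: [424.8, -327.2, 9.0]
ee_rot: [0.0, 0.064, 0.998, -0.0]
force: [-3.9, 4.4, 12.3]
grip_width: 0.587
grip_force: 26.9
```

Contact with the foot at 12 N. I'll release, lift straight up and look.

>>> {"fn": "send_rows", "kwargs": {"targets": [{"offset":[0,0,0.05],"spin":0},{"offset":[0,0,0.05],"spin":0},{"offset":[0,0,0.05],"spin":0},{"offset":[0,0,0.05],"spin":0}], "grip": 0.75}}

```text
time_s: 15.45
eef_pos: [424.7, -327.1, 8.4]
ee_rot: [-0.0, 0.064, 0.998, 0.0]
force: [-0.3, -0.2, -0.7]
grip_width: 0.749
grip_force: 0.0
```

>>> {"fn": "send_rows", "kwargs": {"targets": [{"offset":[0,0,1],"spin":0},{"offset":[0,0,2.5],"spin":0},{"offset":[0,0,5],"spin":0},{"offset":[0,0,8],"spin":0},{"offset":[0,0,11],"spin":0},{"offset":[3,1,13],"spin":0},{"offset":[6.5,2,13],"spin":0},{"offset":[10,3,13],"spin":0}], "grip": 1.0}}

```text
time_s: 16.12
eef_pos: [526.3, -297.2, 141.3]
ee_rot: [0.002, 0.065, 0.998, -0.001]
force: [-1.0, -0.8, -0.3]
grip_width: 1.002
grip_force: 0.0
```

Run:
```python
from m import *
for cam in('top','side'):
    im,D=ctrl.capture(cam); np.save(cam+'2.npy',D); save(cam+'2',im); W=cloud(cam,D)
    desc('ring',W,(425,-327),40,29,40); desc('cruc',W,(487,17),30,40,52);desc('tin',W,(634,-263),60,51,60); desc('case',W,(633,-261),80,24,34)
print(ctrl.sense()['eef_pos'])
save('c5',cv2.resize(im[250:340,160:280],None,fx=5,fy=5))
```

```text
ring few 0
cruc 49 z 45.3 circ [488.9  17.1] 17.6 rect [492.5  13.9] [35. 24.] 49.1
tin 615 z 55.9 circ [ 632.6 -260.7] 33.3 rect [ 633.2 -260.7] [62.7 63. ] 85.4
case 570 z 29.7 circ [ 634.1 -258.7] 61.9 rect [ 632.6 -260.3] [ 67.  112.5] 83.0
ring 380 z 34.0 circ [ 425.6 -328.6] 26.2 rect [ 426.9 -328.2] [48.6 49.4] 7.7
cruc 113 z 45.5 circ [488.7  16.5] 19.4 rect [487.9  16. ] [34.7 36.9] 35.0
tin 913 z 57.0 circ [ 632.4 -262.5] 33.7 rect [ 633.9 -262.7] [62.2 64.7] 15.1
case 1002 z 30.1 circ [ 633.9 -261. ] 63.3 rect [ 632.4 -262.1] [ 65.8 112.6] 82.3
[ 528.07775658 -295.33987917  139.18286577]
```

View pics/c5.png

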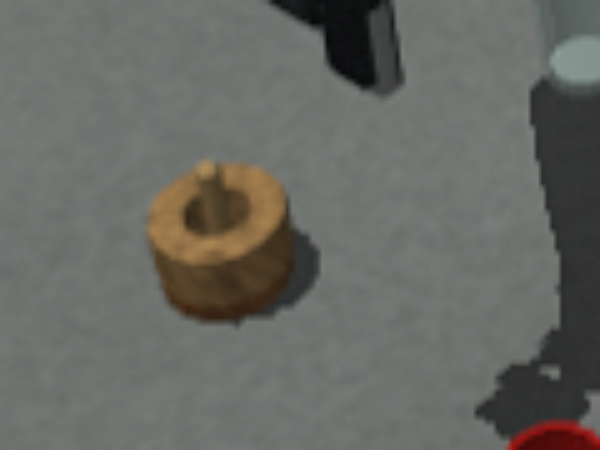

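Ring sits flat on the foot with the post through its hole (crop (210,200)). Next, the tin at about (633,-262).

>>> {"fn": "send_rows", "kwargs": {"targets": [{"offset":[3.5,1.1,-1],"spin":0},{"offset":[7,2.2,-2],"spin":0},{"offset":[10.3,3.4,-3],"spin":0},{"offset":[10.8,3.5,-3],"spin":0},{"offset":[10.8,3.5,-3],"spin":0},{"offset":[10.8,3.5,-3],"spin":0},{"offset":[10.8,3.5,-3],"spin":0}]}}

```text
time_s: 16.8
eef_pos: [631.8, -263.1, 109.5]
ee_rot: [0.0, 0.065, 0.998, -0.0]
force: [-0.4, 0.3, 0.3]
grip_width: 0.996
grip_force: 0.0
```

>>> {"fn": "send_rows", "kwargs": {"targets": [{"offset":[0.15,0.15,-1],"spin":0},{"offset":[0.15,0.15,-2.5],"spin":0},{"offset":[0.15,0.15,-4.2],"spin":0},{"offset":[0.15,0.15,-6],"spin":0},{"offset":[0.15,0.15,-7],"spin":0},{"offset":[0.15,0.15,-7.7],"spin":0},{"offset":[0.15,0.15,-8.1],"spin":0},{"offset":[0.15,0.15,-8.1],"spin":0}]}}

```text
time_s: 17.47
eef_pos: [634.0, -260.8, 27.2]
ee_rot: [-0.0, 0.065, 0.998, 0.0]
force: [0.4, -0.5, 0.4]
grip_width: 1.001
grip_force: 0.0
```

>>> {"fn": "send_rows", "kwargs": {"targets": [{"offset":[0,0,0],"spin":0},{"offset":[0,0,0],"spin":0},{"offset":[0,0,0],"spin":0},{"offset":[0,0,0],"spin":0},{"offset":[0,0,0],"spin":0},{"offset":[0,0,0],"spin":0}], "grip": 0.6, "squeeze": 25}}

```text
time_s: 17.97
eef_pos: [634.7, -261.0, 28.8]
ee_rot: [0.001, 0.064, 0.998, -0.001]
force: [-1.1, 0.1, 6.2]
grip_width: 0.739
grip_force: 28.2
```

>>> {"fn": "send_rows", "kwargs": {"targets": [{"offset":[0,0,0.3],"spin":0},{"offset":[0,0,0.6],"spin":0},{"offset":[0,0,1.2],"spin":0},{"offset":[0,0,2.5],"spin":0},{"offset":[0,0,4.5],"spin":0},{"offset":[0,0,7],"spin":0},{"offset":[0,0,9],"spin":0},{"offset":[0,0,9],"spin":0}], "grip": 0.5, "squeeze": 35}}

```text
time_s: 18.63
eef_pos: [636.0, -261.6, 123.5]
ee_rot: [0.004, 0.064, 0.998, -0.002]
force: [1.3, -0.6, -0.5]
grip_width: 0.734
grip_force: 38.7
```

```bash
python3 snap.py s5 side 240 170 400 340
python3 - <<'E'
from m import *
W=cloud('side',np.load('s5.npy')); desc('case',W,(633,-261),80,24,34)
E
```

```text
18.6833 [ 635.1 -261.2  120.6] [-1.4  0.4 -1.9] 0.7383708820362641
case 1984 z 30.4 circ [ 633.3 -260.4] 63.5 rect [ 632.1 -262. ] [ 67.6 111.6] 82.0
```

View pics/s5.png

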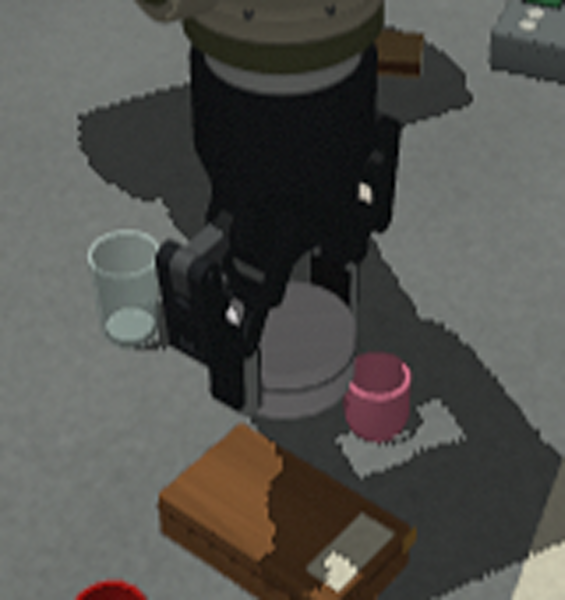

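The tin is held level (crop (300,350)). The case is undisturbed at (290,510).

>>> {"fn": "send_rows", "kwargs": {"targets": [{"offset":[0,1,0],"spin":0},{"offset":[0,3.5,0.5],"spin":0},{"offset":[0,7,1],"spin":0},{"offset":[-0.2,10.6,1.5],"spin":0},{"offset":[-0.3,14.2,1.5],"spin":0},{"offset":[-0.4,17.8,1.5],"spin":0},{"offset":[-0.5,21.4,1.5],"spin":0},{"offset":[-0.6,25,1.5],"spin":0}]}}

```text
time_s: 19.35
eef_pos: [626.9, -8.1, 131.0]
ee_rot: [-0.001, 0.064, 0.998, 0.0]
force: [0.8, 0.9, -1.7]
grip_width: 0.732
grip_force: 38.8
```

>>> {"fn": "send_rows", "kwargs": {"targets": [{"offset":[0,3.6,0],"spin":0},{"offset":[-0.1,7.2,0],"spin":0},{"offset":[-0.1,10.8,0],"spin":0},{"offset":[-0.2,14.4,0],"spin":0},{"offset":[-0.2,18,0],"spin":0},{"offset":[-0.3,21.3,0],"spin":0},{"offset":[-0.3,24,0],"spin":0},{"offset":[-0.3,26,0],"spin":0}]}}

```text
time_s: 20.02
eef_pos: [623.4, 252.5, 130.7]
ee_rot: [-0.002, 0.063, 0.998, -0.0]
force: [-0.3, -0.6, -2.0]
grip_width: 0.741
grip_force: 38.8
```

>>> {"fn": "send_rows", "kwargs": {"targets": [{"offset":[0,0.5,0],"spin":0},{"offset":[0,0.5,0],"spin":0},{"offset":[0,0.5,0],"spin":0},{"offset":[0,0.5,0],"spin":0}]}}

```text
time_s: 20.35
eef_pos: [625.1, 253.2, 132.0]
ee_rot: [-0.0, 0.065, 0.998, -0.0]
force: [0.4, 0.5, -0.7]
grip_width: 0.737
grip_force: 38.8
```

>>> {"fn": "send_rows", "kwargs": {"targets": [{"offset":[0.04,0.57,-1],"spin":0},{"offset":[0.04,0.57,-2.5],"spin":0},{"offset":[0.04,0.57,-4.2],"spin":0},{"offset":[0.04,0.57,-5.6],"spin":0},{"offset":[0.04,0.57,-6.6],"spin":0},{"offset":[0.04,0.57,-7.2],"spin":0},{"offset":[0.04,0.57,-7.5],"spin":0},{"offset":[0.04,0.57,-7.5],"spin":0}]}}

```text
time_s: 21.02
eef_pos: [625.6, 259.9, 57.1]
ee_rot: [-0.0, 0.065, 0.998, -0.0]
force: [-0.0, 0.5, -0.8]
grip_width: 0.738
grip_force: 38.8
```

```bash
python3 snap.py s6 side 370 110 480 210
python3 - <<'E'
from m import *
W=cloud('side',np.load('s6.npy')); P=layer(W,(625,259),33,55,100)
print(np.percentile(P[:,2],[1,5,50,95]))
desc('tin',W,(625,259),45,54,72)
E
```

```text
21.0667 [625.8 260.   57.8] [-0.2  0.4 -1.5] 0.734086800781973
[60.00034548 62.72110902 84.86051932 90.30693863]
tin 84 z 66.4 circ [625.6 252.2] 32.1 rect [629.4 240.7] [63.3 36.1] 17.2
```

View pics/s6.png

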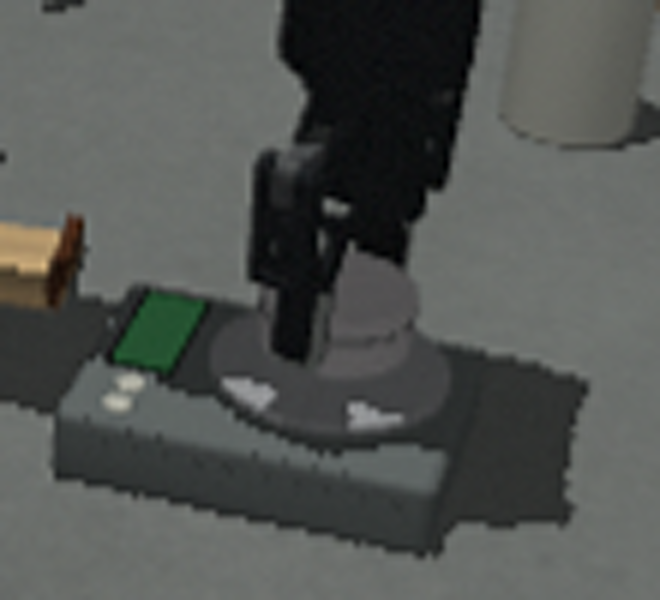

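Tin level, roughly 10 mm above the middle of the pan (crop (330,350)). Lowering.

>>> {"fn": "send_rows", "kwargs": {"targets": [{"offset":[0,-0.08,-0.3],"spin":0},{"offset":[0,-0.08,-0.6],"spin":0},{"offset":[0,-0.08,-0.75],"spin":0},{"offset":[0,-0.08,-0.85],"spin":0},{"offset":[0,-0.08,-0.9],"spin":0},{"offset":[0,-0.08,-0.95],"spin":0},{"offset":[0,-0.08,-0.95],"spin":0}]}}

```text
time_s: 21.65
eef_pos: [625.6, 259.3, 48.0]
ee_rot: [-0.0, 0.064, 0.998, 0.0]
force: [0.1, 0.1, -1.3]
grip_width: 0.737
grip_force: 38.8
```

>>> {"fn": "send_rows", "kwargs": {"targets": [{"offset":[0,0,-0.05],"spin":0},{"offset":[0,0,-0.1],"spin":0},{"offset":[0,0,-0.15],"spin":0},{"offset":[0,0,-0.15],"spin":0}]}}

```text
time_s: 21.98
eef_pos: [625.7, 259.3, 46.9]
ee_rot: [0.0, 0.064, 0.998, 0.0]
force: [-1.7, -0.5, 2.6]
grip_width: 0.736
grip_force: 39.2
```

>>> {"fn": "send_rows", "kwargs": {"targets": [{"offset":[0,0,-0.02],"spin":0},{"offset":[0,0,-0.02],"spin":0},{"offset":[0,0,-0.02],"spin":0},{"offset":[0,0,-0.02],"spin":0},{"offset":[0,0,-0.02],"spin":0}], "grip": 1.0}}

```text
time_s: 22.4
eef_pos: [625.6, 259.3, 46.3]
ee_rot: [0.0, 0.064, 0.998, 0.0]
force: [0.2, 1.2, -0.3]
grip_width: 1.0
grip_force: 0.0
```

>>> {"fn": "send_rows", "kwargs": {"targets": [{"offset":[0,0,1],"spin":0},{"offset":[0,0,3],"spin":0},{"offset":[0,0,6],"spin":0},{"offset":[0,0,9],"spin":0},{"offset":[0,-3.5,9],"spin":0},{"offset":[0,-7.5,9],"spin":0},{"offset":[0,-11.5,9],"spin":0},{"offset":[0,-15.5,9],"spin":0}]}}

```text
time_s: 23.07
eef_pos: [625.4, 102.8, 137.4]
ee_rot: [0.001, 0.064, 0.998, -0.0]
force: [1.5, 0.1, 0.4]
grip_width: 1.002
grip_force: 0.0
```

>>> {"fn": "send_rows", "kwargs": {"targets": [{"offset":[0,-4,0],"spin":0},{"offset":[0.1,-8,0],"spin":0},{"offset":[0.2,-12,0],"spin":0},{"offset":[0.3,-16,0],"spin":0},{"offset":[0.4,-20,0],"spin":0},{"offset":[0.5,-24,0],"spin":0},{"offset":[0.6,-28,0],"spin":0},{"offset":[0.6,-32,0],"spin":0}]}}

```text
time_s: 23.73
eef_pos: [631.5, -217.8, 137.4]
ee_rot: [0.001, 0.064, 0.998, -0.0]
force: [-0.4, 0.7, -0.6]
grip_width: 1.002
grip_force: 0.0
```

Run:
```python
from m import *
for cam in('top','side'):
    im,D=ctrl.capture(cam); np.save(cam+'3.npy',D); save(cam+'3',im); W=cloud(cam,D); print(cam)
    desc('tin',W,(625,259),50,70,80); desc('tinb',W,(625,259),50,80,90); desc('pan',W,(625,259),65,43,53)
    desc('cruc',W,(487,17),30,40,52);desc('case',W,(633,-261),80,24,34)
    desc('stops',W,(402,329),100,14,25)
print(ctrl.sense()['eef_pos'],ctrl.sense()['joints'].round(2))
```

```text
top
tin 619 z 73.6 circ [624.5 259.8] 32.2 rect [624.7 259.6] [62.9 62. ] 45.1
tinb few 0
pan 762 z 47.8 circ [625.6 259.9] 50.7 rect [624.8 259.4] [99.7 97.4] 2.1
cruc 50 z 45.3 circ [489.5  17. ] 17.5 rect [492.2  15.5] [34.7 26.9] 62.2
case few 0
stops 201 z 17.9 circ [402.3 329.4] 75.9 rect [401.7 329.4] [140.6  62. ] 15.7
side
tin 307 z 75.5 circ [622.1 257.8] 34.4 rect [623.6 259.2] [60.9 67.3] 20.2
tinb few 1
pan 359 z 49.6 circ [623.9 255.3] 52.0 rect [626.5 249.5] [98.3 85.4] 14.6
cruc few 0
case 1987 z 30.4 circ [ 633.6 -260.6] 63.4 rect [ 632.9 -262.1] [ 65.6 112.7] 82.1
stops 38 z 20.0 circ [462.4 343.9] 29.7 rect [465.3 343. ] [50.9 37.3] 70.1
[ 630.86950656 -221.7042862   136.81039072] [-0.51  0.71  1.13 -0.    1.3  -1.95]
```

Tin is centred on the pan: tin at (624.6,259.7), pan at (625.2,259.7). Now the case.

>>> {"fn": "send_rows", "kwargs": {"targets": [{"offset":[0.1,-2.5,-1],"spin":0},{"offset":[0.1,-3.9,-3],"spin":0},{"offset":[0.1,-3.9,-5],"spin":0},{"offset":[0.1,-3.9,-7],"spin":0},{"offset":[0.1,-3.9,-8],"spin":0},{"offset":[0.1,-3.9,-8],"spin":0},{"offset":[0.1,-3.9,-8],"spin":0},{"offset":[0.1,-3.9,-8],"spin":0}]}}

```text
time_s: 24.5
eef_pos: [633.4, -254.8, 58.1]
ee_rot: [0.001, 0.064, 0.998, -0.001]
force: [1.2, -0.8, 0.4]
grip_width: 1.002
grip_force: 0.0
```

>>> {"fn": "send_rows", "kwargs": {"targets": [{"offset":[-0.05,-0.6,0],"spin":0},{"offset":[-0.05,-0.6,-1],"spin":0},{"offset":[-0.05,-0.6,-2.2],"spin":0},{"offset":[-0.05,-0.6,-3.4],"spin":0},{"offset":[-0.05,-0.6,-4.4],"spin":0},{"offset":[-0.05,-0.6,-5],"spin":0},{"offset":[-0.05,-0.6,-5.3],"spin":0},{"offset":[-0.05,-0.6,-5.3],"spin":0}]}}

```text
time_s: 25.17
eef_pos: [631.8, -260.5, 2.3]
ee_rot: [-0.001, 0.064, 0.998, 0.0]
force: [0.4, -0.3, -0.8]
grip_width: 0.998
grip_force: 0.0
```

>>> {"fn": "send_rows", "kwargs": {"targets": [{"offset":[0,0,0],"spin":0},{"offset":[0,0,0],"spin":0}]}}

```text
time_s: 25.33
eef_pos: [632.4, -260.9, 3.9]
ee_rot: [0.0, 0.064, 0.998, -0.0]
force: [0.4, -0.7, -0.1]
grip_width: 0.999
grip_force: 0.0
```

>>> {"fn": "send_rows", "kwargs": {"targets": [{"offset":[0,0,0],"spin":0},{"offset":[0,0,0],"spin":0},{"offset":[0,0,0],"spin":0},{"offset":[0,0,0],"spin":0},{"offset":[0,0,0],"spin":0},{"offset":[0,0,0],"spin":0}], "grip": 0.5, "squeeze": 60}}

```text
time_s: 25.83
eef_pos: [632.5, -261.0, 4.2]
ee_rot: [0.001, 0.064, 0.998, -0.0]
force: [-0.4, -0.3, 5.9]
grip_width: 0.734
grip_force: 67.7
```

>>> {"fn": "send_rows", "kwargs": {"targets": [{"offset":[0,0,0.3],"spin":0},{"offset":[0,0,0.8],"spin":0},{"offset":[0,0,2],"spin":0},{"offset":[0,0,4],"spin":0},{"offset":[0,0,7],"spin":0},{"offset":[0,0,10],"spin":0},{"offset":[0,0,12],"spin":0},{"offset":[0,0,12],"spin":0}]}}

```text
time_s: 26.5
eef_pos: [633.8, -261.7, 129.4]
ee_rot: [0.004, 0.064, 0.998, -0.002]
force: [0.1, -0.3, -0.8]
grip_width: 0.736
grip_force: 67.0
```

```bash
python3 snap.py s7 side 240 170 400 340
```

```text
26.55 [ 632.9 -261.1  126. ] [ 0.6 -0.2 -3.2] 0.7312084722021163
```

View pics/s7.png

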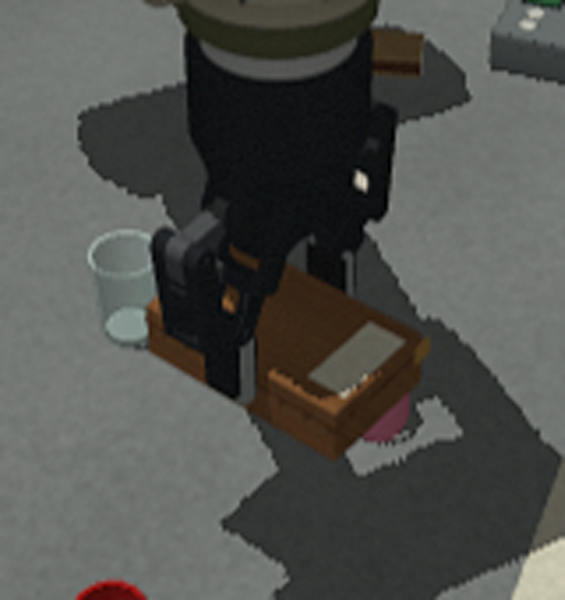

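The case is held level at crop (285,350).

>>> {"fn": "send_rows", "kwargs": {"targets": [{"offset":[-0.5,1.2,0],"spin":0},{"offset":[-1.6,4,0],"spin":0},{"offset":[-2.8,7.2,0],"spin":0},{"offset":[-4.1,10.5,0],"spin":0},{"offset":[-5.4,13.8,0],"spin":0},{"offset":[-6.7,17.1,0],"spin":0},{"offset":[-8,20.4,0],"spin":0},{"offset":[-9.3,23.7,0],"spin":0}]}}

```text
time_s: 27.22
eef_pos: [537.2, -22.0, 121.7]
ee_rot: [-0.002, 0.064, 0.998, 0.0]
force: [0.4, 0.3, -1.8]
grip_width: 0.737
grip_force: 66.9
```

>>> {"fn": "send_rows", "kwargs": {"targets": [{"offset":[-1.3,3.3,0],"spin":0.05},{"offset":[-2.6,6.6,0],"spin":0.1},{"offset":[-3.9,9.9,0],"spin":0.15},{"offset":[-5.2,13.2,0],"spin":0.2},{"offset":[-6.5,16.5,0],"spin":0.25},{"offset":[-7.8,19.8,0],"spin":0.3},{"offset":[-9.1,23.1,0],"spin":0.35},{"offset":[-10.4,26.4,0],"spin":0.394}]}}

```text
time_s: 27.88
eef_pos: [433.3, 241.5, 122.0]
ee_rot: [-0.001, -0.133, 0.991, -0.0]
force: [0.8, -0.0, -3.2]
grip_width: 0.74
grip_force: 66.9
```

>>> {"fn": "send_rows", "kwargs": {"targets": [{"offset":[-1.2,3,0],"spin":0},{"offset":[-2.2,5.6,0],"spin":0},{"offset":[-3,7.6,0],"spin":0},{"offset":[-3.4,8.7,-1],"spin":0},{"offset":[-3.4,8.7,-2],"spin":0},{"offset":[-3.4,8.7,-3],"spin":0},{"offset":[-3.4,8.7,-3],"spin":0},{"offset":[-3.4,8.7,-3],"spin":0}]}}

```text
time_s: 28.55
eef_pos: [401.2, 326.0, 92.2]
ee_rot: [-0.001, -0.131, 0.991, -0.0]
force: [0.9, -0.8, -1.5]
grip_width: 0.735
grip_force: 66.8
```

```bash
python3 snap.py s8 side 300 60 420 180
python3 - <<'E'
from m import *
s=ctrl.sense(); w,x,y,z=s['ee_rot']; print(s['eef_pos'],np.degrees(np.arctan2(2*x*y,2*y*y-1))%180)
W=cloud('side',np.load('s8.npy'));desc('s case',W,(402,328),85,95,125)
im,D=ctrl.capture('top'); W=cloud('top',D); desc('t case',W,(402,328),85,95,125)
save('s8t',cv2.resize(im[205:305,130:250],None,fx=5,fy=5))
E
```

```text
28.6 [401.6 326.3  93. ] [-0.2  0.1 -1.8] 0.7353877349746498
[401.57700792 326.33069349  92.98532224] 164.89068335044067
s case 672 z 117.9 circ [401.6 324. ] 62.6 rect [402.3 322.8] [110.6  87. ] 12.1
t case 662 z 117.9 circ [406.1 310.3] 55.8 rect [407.4 305. ] [108.6  40.7] 14.1
```

View pics/s8.png

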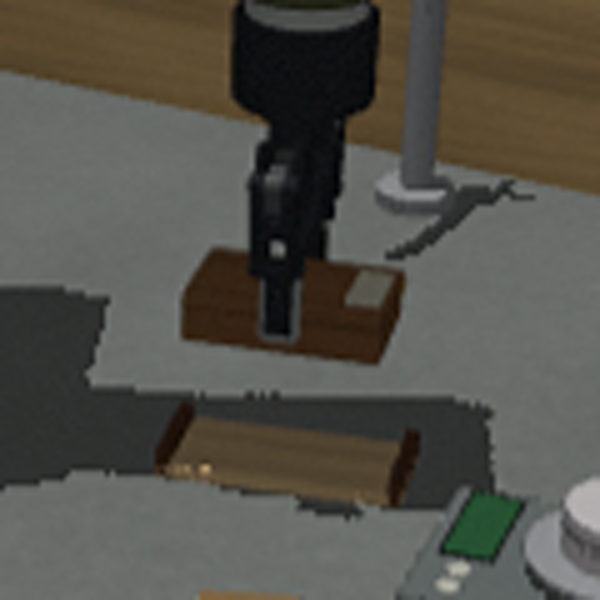

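The case is held level above the cradle (board at crop (290,460)), aligned with it and between the stops. Lowering.

>>> {"fn": "send_rows", "kwargs": {"targets": [{"offset":[0,0.2,-1],"spin":0},{"offset":[0,0.2,-2.3],"spin":0},{"offset":[0,0.2,-3.8],"spin":0},{"offset":[0,0.2,-5],"spin":0},{"offset":[0,0.2,-6],"spin":0},{"offset":[0,0.2,-6.6],"spin":0},{"offset":[0,0.2,-6.8],"spin":0},{"offset":[0,0.2,-6.8],"spin":0}]}}

```text
time_s: 29.32
eef_pos: [401.2, 329.2, 25.1]
ee_rot: [-0.0, -0.132, 0.991, -0.0]
force: [-1.0, 0.3, -3.3]
grip_width: 0.736
grip_force: 66.9
```

```bash
python3 snap.py s9 side 300 90 420 180
python3 - <<'E'
from m import *
s=ctrl.sense(); print(s['eef_pos'])
E
```

```text
29.3667 [401.3 329.4  25.6] [-0.1 -0.2 -3. ] 0.7332838992904125
[401.343548   329.36157319  25.56649999]
```

View pics/s9.png

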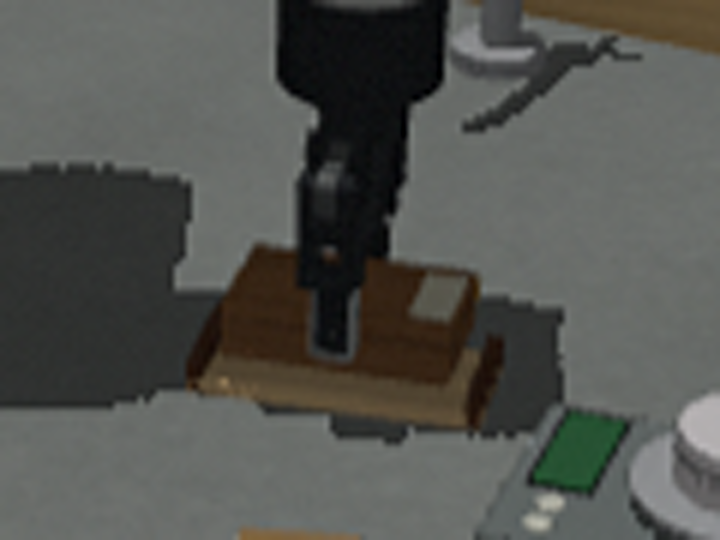

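The case is between both stops with a gap at each end (crop (215,350) and (475,380)). Final lowering.

>>> {"fn": "send_rows", "kwargs": {"targets": [{"offset":[0,-0.08,-0.3],"spin":0},{"offset":[0,-0.08,-0.6],"spin":0},{"offset":[0,-0.08,-0.9],"spin":0},{"offset":[0,-0.08,-1.05],"spin":0},{"offset":[0,-0.08,-1.15],"spin":0},{"offset":[0,-0.08,-1.2],"spin":0},{"offset":[0,-0.08,-1.2],"spin":0}]}}

```text
time_s: 29.95
eef_pos: [401.1, 328.5, 13.3]
ee_rot: [-0.0, -0.132, 0.991, -0.0]
force: [-0.6, -0.3, -2.3]
grip_width: 0.732
grip_force: 66.9
```

>>> {"fn": "send_rows", "kwargs": {"targets": [{"offset":[0,0,-0.05],"spin":0},{"offset":[0,0,-0.1],"spin":0},{"offset":[0,0,-0.15],"spin":0},{"offset":[0,0,-0.15],"spin":0}]}}

```text
time_s: 30.28
eef_pos: [401.2, 328.5, 12.2]
ee_rot: [0.0, -0.132, 0.991, -0.0]
force: [-2.1, -0.9, 3.1]
grip_width: 0.738
grip_force: 67.5
```

Contact (+5 N). Releasing.

>>> {"fn": "send_rows", "kwargs": {"targets": [{"offset":[0,0,-0.02],"spin":0},{"offset":[0,0,-0.02],"spin":0},{"offset":[0,0,-0.02],"spin":0},{"offset":[0,0,-0.02],"spin":0},{"offset":[0,0,-0.02],"spin":0}], "grip": 1.0}}

```text
time_s: 30.7
eef_pos: [401.2, 328.5, 11.6]
ee_rot: [0.0, -0.132, 0.991, 0.0]
force: [-0.0, 0.4, -0.4]
grip_width: 0.997
grip_force: 0.0
```

>>> {"fn": "send_rows", "kwargs": {"targets": [{"offset":[0,0,1],"spin":0},{"offset":[0,0,3],"spin":0},{"offset":[0,0,6],"spin":0},{"offset":[0,0,10],"spin":0},{"offset":[0,0,14],"spin":0},{"offset":[-4,3,17],"spin":0},{"offset":[-8,6,19],"spin":0},{"offset":[-12,9,20],"spin":0}]}}

```text
time_s: 31.37
eef_pos: [309.5, 397.4, 204.3]
ee_rot: [0.002, -0.131, 0.991, 0.001]
force: [-0.7, 1.1, -0.9]
grip_width: 0.997
grip_force: 0.0
```

>>> {"fn": "send_rows", "kwargs": {"targets": [{"offset":[-2,3,0],"spin":0},{"offset":[-2,5,0],"spin":0},{"offset":[-2,5,0],"spin":0},{"offset":[-2,5,0],"spin":0}]}}

```text
time_s: 31.7
eef_pos: [289.6, 447.1, 201.7]
ee_rot: [0.0, -0.133, 0.991, -0.0]
force: [0.4, 0.2, -0.7]
grip_width: 0.999
grip_force: 0.0
```

Run:
```python
from m import *
for cam in('top','side'):
    im,D=ctrl.capture(cam); save(cam+'4',im); W=cloud(cam,D); print(cam)
    desc('tin',W,(625,259),50,70,80); desc('cruc',W,(487,17),30,40,52);desc('ring',W,(425,-327),40,29,40)
    desc('case',W,(402,329),100,32,45);desc('stops',W,(402,329),100,14,25);desc('beaker',W,(470,-169),45,10,70);desc('mbox',W,(466,157),40,10,22)
s=ctrl.sense();print(s['time_s'],s['eef_pos'])
```

```text
top
tin 627 z 73.9 circ [624. 260.] 32.1 rect [624.5 259.7] [62.5 62.7] 20.4
cruc 73 z 45.3 circ [488.4  17.6] 17.7 rect [488.3  17. ] [33.1 35.1] 87.5
ring 320 z 33.4 circ [ 425.5 -326.1] 25.1 rect [ 425.7 -325.4] [48.4 48.9] 87.2
case 1464 z 37.6 circ [402.9 328.8] 63.3 rect [402.5 329. ] [110.   64.7] 14.4
stops 286 z 17.9 circ [402.4 329.9] 75.7 rect [402.6 327.6] [140.7  64.8] 15.7
beaker 222 z 47.2 circ [ 473.  -167.6] 20.5 rect [ 472.8 -167.2] [40.2 39.4] 60.5
mbox 377 z 15.7 circ [465.  158.4] 30.5 rect [465.5 158.9] [53.1 36.4] 23.7
side
tin 305 z 75.4 circ [624.2 257.8] 33.7 rect [624.6 258.2] [65.2 61.4] 84.6
cruc 109 z 45.5 circ [488.4  15.8] 19.6 rect [488.3  14.9] [34.7 37.1] 17.3
ring 388 z 33.9 circ [ 426.5 -327.8] 25.9 rect [ 427.1 -328.5] [47.8 49.8] 45.1
case 506 z 39.9 circ [400.4 328.4] 62.6 rect [402.2 326.3] [110.4  68.1] 14.3
stops 226 z 19.8 circ [401.1 325.9] 75.3 rect [401.5 324.3] [142.4  66.5] 14.0
beaker 536 z 44.9 circ [ 471.  -168.8] 22.9 rect [ 473.1 -169.4] [42.5 40.7] 85.3
mbox 216 z 17.3 circ [465.4 155.1] 31.5 rect [465. 158.] [53.  45.6] 22.7
31.8 [290.21646232 446.11637095 201.56577949]
```

View pics/top4.png

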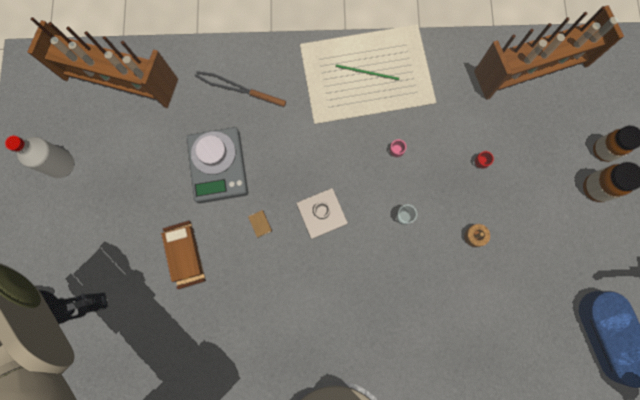

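View pics/side4.png

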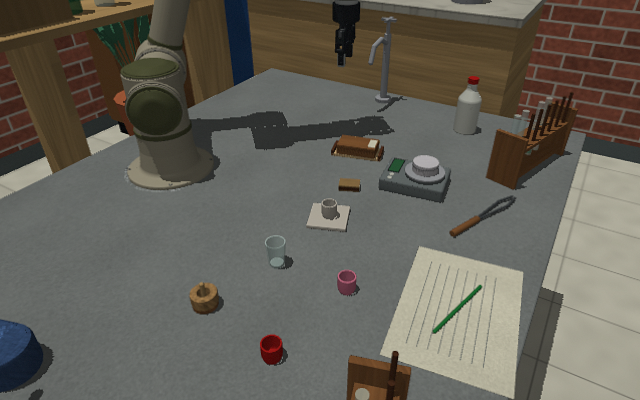

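Everything is in place: crucible upright mid-tile (321,211), ring on the post (479,236), tin on the pan (211,150), case between the stops (184,254). The beaker and matchbox have not moved, and the robot is clear. Handing in.

```bash
python3 -c "
from rig import ctrl
print(ctrl.finish_job())"
```

```text
the job is handed in; nothing more can be done
None
```

The job is handed in, with no verdict returned: crucible on the tile, ring on the post, tin on the pan and case in the cradle, set in that order by about 32 s, with the beaker and matchbox unmoved.

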